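Flip the bench loupe over a buckle

ROBOT

A 6-joint arm with a two-finger parallel gripper is mounted at the origin on a cart in front of the work surface, level with it; the furniture and walls round the work are solid. World frame = base frame: x ahead of the robot, y to its left, z up, the work surface at z = 0. Lengths are in m, angles in rad, forces in N, time in s.
With the tool pointing down it reaches from about 0.375 to 0.9 m from the base axis. Payload 3.1 kg.
Tool frame: the origin (TCP) lies where the fingers leave the gripper's body, on its centre line; the fingertips stand 73 mm ahead of it and the grasp point (between the pads) lies 54 mm ahead of it; z points along the fingers, y is the line along which they close (so a half turn about z gives the same grasp; the last joint's range is limited). The gripper opens to 85 mm and grips with 20 to 120 N. Pads are 22 mm wide; open, the fingers measure 114 mm over their backs; the gripper's body (76 mm by 85 mm) begins 54 mm behind the grasp point. The pads swing forward as they close: fully open they stand 13 mm farther back than shut.
Start: joints at [-1.48, 0.527, 1.433, -0, 1.181, -0.178], TCP at [0.166, -0.603, 0.304] pointing down, gripper open.
Joint ranges: [-3.08, 3.08], [-0.75, 2.2], [0.22, 2.44], [-1.43, 4.57], [0, 2.65], [-2.85, 2.85]. Speed limits (rad/s): [2.79, 2.79, 3.14, 3.14, 3.14, 3.14].

INTERFACE

Orientations are given as a unit quaternion [x, y, z, w].
In Python, from station import manip gives the robot as it stands.
- The arm moves only by the shell command python3 -m crank 'ROWS' [FORCE]. ROWS is JSON, a list of rows, each an object with "dp": the shift along the tool's x, y, z normalised to -1 to 1, where 1 is 50 cm, a list of three; "delta_rot": the turn, a rotation vector about the tool's x, y, z normalised to -1 to 1, where 1 is 2 pi rad, a list of three; "fingers": the opening, from -1 (shut) to 1 (fully open). A call has 1 to 12 rows; each row shifts and turns the commanded pose from where the row before left it, along the tool's axes as they then stand; what a row does not reach is not made up. A row lasts 1/12 s, in which the tool goes at most 41.7 mm and 7.16 degrees, less where a joint would pass 70% of its speed; a pose out of reach is approached as far as the arm can. A call with a number of a shift or a turn outside -1 to 1 is refused whole. A call with a gripper value outside its range is refused whole. The fingers move at their own pace and stop on an object; FORCE is the grip in N (left out, the last holds). Time passes only in rows, so rows that do not move let the fingers close. It gives the time, the measured TCP pose, the force, the opening and the grip force at its end, in the units of the state.
- manip.sense(): the state, without advancing time (a new reading comes with each control period).
- manip.snapshot(name): name is "side" or "top" or "wrist"; returns (picture, depth): 480x640x3 uint8, red, green, blue; 480x640 float32, m along the optical axis (not along the pixel's ray), 0 where there is no reading.
- manip.camera_model(name): a dict with "fx", "fy", "cx", "cy" (pixels), "origin" and "attitude" of the camera in the world. Camera axes: x right, y up, looking along -z (the intrinsics and any distortion apply to the point x, -y, -z); pixel columns grow to the right and rows downward; lengths in m; the calibration is good to about 2 mm. A picture is of the moment at which its call begins: read the wrist's pose just before it. camera_model takes no time and is no camera call; for the wrist camera it gives the pose at the moment of the call.
- manip.sign_off(): hands the job in; it is judged then, once.
The state is a dict: "t": time; "q": joint angles; "qd": joint speeds; "tau": joint torques, N m; "tcp_pos": TCP position; "tool_rot": TCP orientation; "force": force on the tool from outside, world axes, zero at the start; "ft_torque": the same for the moment, N m; "finger_gap": opening from 0.0 (shut) to 1.0 (fully open); "gripper_force": force on a finger pad.
Only numpy, scipy, OpenCV 4.12 (cv2) and the standard library are available. Lean on these libraries where they do the work, as an engineer would, in place of code of your own. Each camera call takes 0.05 s, during which the arm holds its last target. There are 200 camera calls.

TASK

Lay the brass-coloured buckle flat and centred on the white pad of the bench loupe. Then push the red tab of the parked lens from behind, feeling for it gently because the lens head is clamped at an unknown height, tip the lens just past its snap point, and let it spring down over the buckle by itself: never push hard on the loupe, do not press or ride the lens down onto its lower stop, and leave the silver buckle where it is.

Things in the scene. Friction and masses are not known exactly. Their poses are not given: they have to be found in the camera images.
- brass_buckle: Gold/brass-coloured belt buckle, a loose flat oblong frame with a middle bar, 42 (its x) x 50 (its y) mm, frame bars 6 to 7 mm thick, middle bar up to 9 mm, about 30 g, lying flat on the table. Origin: centre of its underside, z up. It can be gripped across the outside of the 42 mm width (along its x).
- silver_buckle: Silver-coloured buckle of the same shape and size, loose on the table on the other side of the loupe. A bystander: must stay where it is. The two buckles may swap sides. Origin: centre of its underside.
- loupe_stand: Bench loupe, fixed to the table. Grey base plate 175 (its x, -82 to +93 mm) x 120 mm, 12 mm high. Origin: on the table under the plate, z up; -x is its front, facing roughly the robot. All x, y below are in this frame. Fragile: more than 15 N of push on any part of it is too hard.
- pad_centre (a point): Centre of the top of the loupe's white round pad (84 mm across), at x = -27 mm, 18 mm over the table; axes as the stand's. The place for the buckle. The lowered lens hovers over it, 50 to 125 mm above the pad.
- post_top (a point): Top of the fixed steel post (14 mm thick, 140 mm tall) at x = +80, y = 0. On the post a clamp collar (30 mm thick, knob and spring strut reaching to y = +45 mm) carries the guard plate and lens head, set at a different height each time. The lens is cushioned: pressed straight down on its end it gives from about 2 N on, 1 mm per further 0.6 N, up to 12 mm, and comes back up. Sideways it is rigid.
- hinge_lowest (a point): Fixed mark on the stand at x = +60, y = 0, z = 68 mm: the LOWEST place of the lens's hinge line (along y). The true hinge line is 0 to 75 mm straight above it; how much is not measured: feel or look. Just behind the parked lens a rigid black guard plate, 86 mm wide, x +71 to +75 mm, rises to 120 mm above the true hinge line.
- tab_lowest (a point): Fixed mark at x = +60, y = 0, z = 200 mm: the lowest place of the top edge of the red tab on the end of the parked lens; the true edge is 0 to 75 mm above (132 mm above the true hinge line). Tab 34 mm wide (y), 8 mm thick (x +56 to +64 mm). Only its top 12 mm show above the guard plate and can be pushed from behind.
- lens (a joint): Lens angle: 0 = parked upright, 1.57 = level over the pad on its lower stop; grows as the top tips to the stand's -x. Brass ring 67 mm wide, centre 87 mm from the hinge line. A spring drives it away from the snap point, about 0.75 rad, to the stop on that side, about 0.5 N m per rad: about 3 N at the tab starts it, falling to none at the snap point; then it springs over in about 1 s.
There are look-alikes about, which are no part of the job. Of the things that look like the brass_buckle, the smaller one is meant.

How it is judged:
On the way, in this order (a step that is already met when the one before it is completed fails the run):
1. the brass buckle lies flat on the white pad, let go, with the lens still parked (horizontal distance between brass_buckle and pad_centre below 0.012 m and z of brass_buckle in the frame of pad_centre between -0.003 and 0.004 m and angle between brass_buckle's own z axis and vertical below 0.12 rad and contact force between the fingers and brass_buckle below 0.2 N and linear speed of brass_buckle below 0.02 m/s and value of joint lens below 0.1 rad), for 0.2 s.
2. the lens has sprung down to its lower stop (value of joint lens above 1.45 rad), for 0.2 s.
At the end, for the whole second after the job is handed in: The brass buckle lies at rest, flat (within 0.12 rad) on the white pad, its centre within 12 mm of the pad's centre; the lens rests on its lower stop (joint above 1.5 rad); the silver buckle is within 20 mm of where it lay (horizontal distance between brass_buckle and pad_centre below 0.012 m and z of brass_buckle in the frame of pad_centre between -0.003 and 0.004 m and angle between brass_buckle's own z axis and vertical below 0.12 rad and value of joint lens above 1.5 rad and velocity of joint lens below 0.1 rad/s and linear speed of brass_buckle below 0.02 m/s and distance of silver_buckle from where it was at the start of the episode below 0.02 m); the robot touches nothing.
It fails at once if the robot pushes on the loupe (base, post, head, guard plate or lens) with more than 15 N (contact force between any of the fingers, the arm and loupe_stand above 15 N).
It fails at once if the robot presses or rides the lens down: touches the loupe with more than 1.5 N while the lens is beyond 1.35 rad (value of joint lens above 1.35 rad and contact force between any of the fingers, the arm and loupe_stand above 1.5 N).
It fails at once if the silver buckle is moved by more than 20 mm (distance of silver_buckle from where it was at the start of the episode above 0.02 m).
It also fails if it takes over 72 s, if anything falls off the work surface, if the arm or the gripper's body presses on something with over 40 N, if the wrist force passes 120 N, or if a joint passes its speed limit or range.

## Working session

There is one attempt and no reset: what is moved stays moved. The work goes in short steps, Python scripts to look and compute and a shell command to move; the robot and the scene stay as the last step left them, time stands still between calls to the robot, and variables do not carry over. Pictures are saved under pics/ and viewed, at most 10 in all, crops included, and the job is handed in when it is done.

```bash
ls; mkdir -p pics; cat > h.py <<'E'
import numpy as np, cv2
from station import manip
from scipy.spatial.transform import Rotation as R
def snap(n,f=None):
    c=manip.camera_model(n); p,d=manip.snapshot(n)
    np.savez('pics/'+(f or n)+'.npz',p=p,d=d)
    cv2.imwrite('pics/'+(f or n)+'.png',p[:,:,::-1]); return c,p,d
def att(c):
    a=np.array(c['attitude'],float); return a if a.shape==(3,3) else R.from_quat(a).as_matrix()
def world(c,d,u,v,z=None):
    ray=np.array([(u-c['cx'])/c['fx'],-(v-c['cy'])/c['fy'],-1.]); r=att(c)@ray; o=np.array(c['origin'])
    k=(z-o[2])/r[2] if z is not None else d[int(v),int(u)]
    return o+k*r
E
python3 - <<'E'
from h import *
print(manip.sense())
for n in('top','side'):
    c,p,d=snap(n); print(n,c)
E
```

```text
pics
{'t': 0.0, 'q': array([-1.48048469e+00,  5.28487955e-01,  1.43390006e+00,  1.28666264e-05,
        1.18139906e+00, -1.78489273e-01]), 'qd': array([ 0.00108792,  0.00043969,  0.00114027,  0.00018492, -0.00051334,
        0.00165693]), 'tau': array([-7.05730326e-04, -4.42352951e+01, -1.78026402e+01, -4.13470389e-04,
        8.44409340e-03, -5.21515886e-06]), 'tcp_pos': array([ 0.16597106, -0.60198087,  0.30292077]), 'tool_rot': array([ 9.90981578e-01,  1.33993689e-01,  5.43023005e-05, -1.09588248e-03]), 'force': array([-0.42455584, -0.24200538, -0.34311939]), 'ft_torque': array([-0.01427343,  0.0210676 , -0.00354069]), 'gripper_force': 0.0, 'finger_gap': 0.9982004120817536}
top {'fx': 447.43255202555116, 'fy': 447.43255202555116, 'cx': 319.42237733166365, 'cy': 239.1579406803335, 'origin': array([ 0.37716297, -0.10542666,  0.98590063]), 'attitude': array([-0.07424469,  0.04504478,  0.70565582, -0.70321302])}
side {'fx': 511.7597137028129, 'fy': 511.7597137028129, 'cx': 330.9942304223819, 'cy': 235.2551625619714, 'origin': array([ 1.07895876, -0.75024584,  0.77537958]), 'attitude': array([0.42942656, 0.16576085, 0.31560007, 0.82976669])}
```

View pics/top.png

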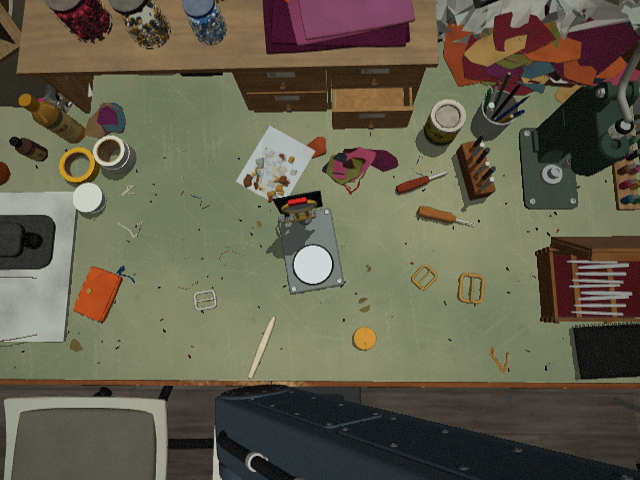

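View pics/side.png

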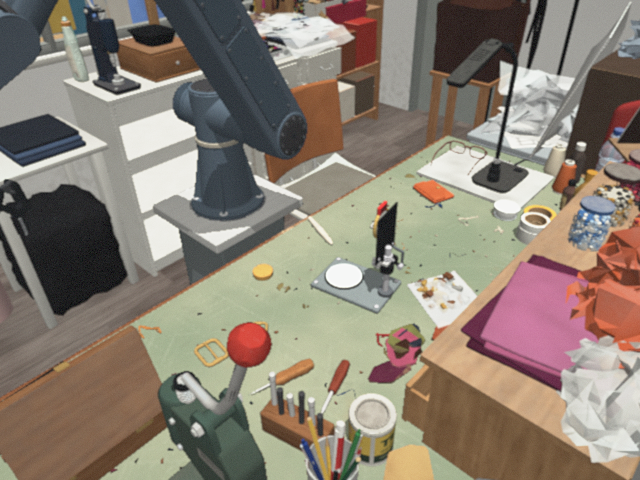

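The top view shows the small brass buckle at about (424,277), its larger look-alike at (471,288), the silver buckle at (205,299), the pad at (313,265) and the red tab near (299,201). I'll enlarge both areas.

```bash
python3 - <<'E'
import cv2,numpy as np
t=cv2.imread('pics/top.png');s=cv2.imread('pics/side.png')
a=cv2.resize(t[180:300,265:345],None,fx=5,fy=5,interpolation=cv2.INTER_CUBIC)
b=cv2.resize(t[250:310,405:445],None,fx=10,fy=10,interpolation=cv2.INTER_CUBIC)
cv2.imwrite('pics/c1.png',np.hstack([a,b]))
c=cv2.resize(s[190:310,300:420],None,fx=5,fy=5,interpolation=cv2.INTER_CUBIC)
cv2.imwrite('pics/c2.png',c)
E
```

```text
(no output)
```

View pics/c1.png

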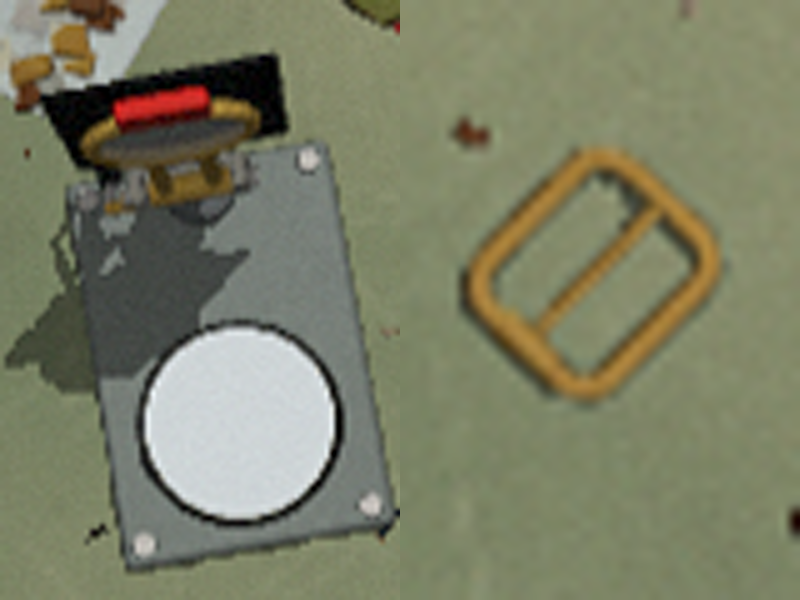

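View pics/c2.png

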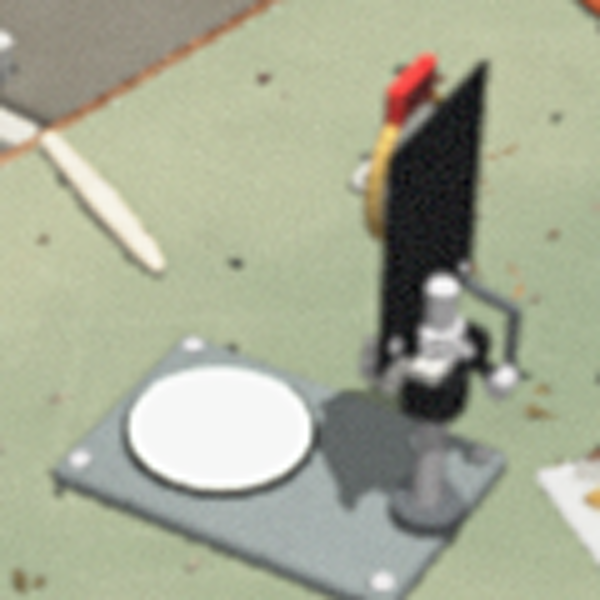

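The crops show the pad, the black guard with the red tab just above its edge, and the collar partway up the post. The buckle's centre bar slants up and to the right. Next I'll measure all of these.

```bash
cat > m.py <<'E'
from h import *
c=manip.camera_model('top');z=np.load('pics/top.npz');p,d=z['p'],z['d']
hsv=cv2.cvtColor(p,cv2.COLOR_RGB2HSV).astype(int)
def blob(m,box):
    u0,v0,u1,v1=box;mm=np.zeros(m.shape,np.uint8);mm[v0:v1,u0:u1]=m[v0:v1,u0:u1];n,l,s,_=cv2.connectedComponentsWithStats(mm)
    i=1+np.argmax(s[1:,4]);return (l==i)
w=blob((p.min(2)>185),(285,238,340,290));vv,uu=np.nonzero(w)
pts=np.array([world(c,d,a,b,.018)for a,b in zip(uu,vv)]);pad=pts.mean(0);print('pad',pad,np.ptp(pts,0))
br=blob((hsv[...,0]<24)&(hsv[...,0]>10)&(hsv[...,1]>115)&(p[...,0]>90),(405,255,445,305));vv,uu=np.nonzero(br)
pts=np.array([world(c,d,a,b,.006)for a,b in zip(uu,vv)])
rc=cv2.minAreaRect((pts[:,:2]*1000).astype(np.float32));print('buckle',rc,cv2.boxPoints(rc),len(uu))
print('depth z',world(c,d,424,277),'padz',world(c,d,313,265))
# plate corners/screws from crop px
for u,v in[(308,158),(372,503),(144,545),(88,197)]:
    print('screw',world(c,d,265+u/5,180+v/5,.013))
red=blob(((hsv[...,0]<8)|(hsv[...,0]>172))&(hsv[...,1]>170)&(p[...,0]>120),(280,190,320,215));vv,uu=np.nonzero(red)
P=np.array([world(c,d,a,b) for a,b in zip(uu,vv)]);print('tab top',np.median(P,0),P.min(0),P.max(0),len(P))
c2=manip.camera_model('side');z=np.load('pics/side.npz');ps,ds=z['p'],z['d']
h2=cv2.cvtColor(ps,cv2.COLOR_RGB2HSV).astype(int)
r2=blob(((h2[...,0]<8)|(h2[...,0]>172))&(h2[...,1]>170)&(ps[...,0]>100),(370,195,395,220));vv,uu=np.nonzero(r2)
P=np.array([world(c2,ds,a,b) for a,b in zip(uu,vv)]);print('tab side',np.median(P,0),P.min(0),P.max(0),len(P))
ys,xs=np.mgrid[204:255,382:397]
P=np.array([world(c2,ds,a,b) for a,b in zip(xs.ravel(),ys.ravel()) if ps[b,a].max()<45]);print('guard',P.min(0),P.max(0),len(P))
E
python3 m.py
```

```text
pad [ 0.48739504 -0.04996496  0.018     ] [0.07882613 0.08076798 0.        ]
buckle ((460.6503601074219, -291.9891052246094), (40.60772705078125, 48.20744323730469), 43.94617462158203) [[ 429.30417 -288.72513]
 [ 462.7593  -323.4341 ]
 [ 491.99655 -295.25308]
 [ 458.5414  -260.5441 ]] 197
depth z [ 0.45938179 -0.29173489  0.00747876] padz [ 0.48555998 -0.05123889  0.01693017]
screw [ 0.60546483 -0.08109214  0.013     ]
screw [ 0.45174037 -0.10845729  0.013     ]
screw [ 0.43383346 -0.00939087  0.013     ]
screw [0.5885656  0.01719154 0.013     ]
tab top [ 0.57370777 -0.03552129  0.2368654 ] [ 0.37716297 -0.10542666  0.21044915] [ 0.58607656 -0.01691581  0.98590063] 84
tab side [ 0.57774763 -0.04367371  0.23583161] [ 0.57226798 -0.05369774  0.22520451] [ 0.58048233 -0.02518671  0.23968539] 43
guard [ 0.57922645 -0.75024584  0.12834975] [1.07895876 0.00514046 0.77537958] 420
```

```bash
R='{"dp":[0.0611,-0.0368,0],"delta_rot":[0,0,0],"fingers":0.3}'; python3 -m crank '[{"dp":[0.0611,-0.0368,0],"delta_rot":[0,0,0],"fingers":0.3},{"dp":[0.0611,-0.0368,0],"delta_rot":[0,0,0],"fingers":0.3},{"dp":[0.0611,-0.0368,0],"delta_rot":[0,0,0],"fingers":0.3},{"dp":[0.0611,-0.0368,0],"delta_rot":[0,0,0],"fingers":0.3},{"dp":[0.0611,-0.0368,0],"delta_rot":[0,0,0],"fingers":0.3},{"dp":[0.0611,-0.0368,0],"delta_rot":[0,0,0],"fingers":0.3},{"dp":[0.0611,-0.0368,0],"delta_rot":[0,0,0],"fingers":0.3},{"dp":[0.0611,-0.0368,0],"delta_rot":[0,0,0],"fingers":0.3},{"dp":[0.0611,-0.0368,0],"delta_rot":[0,0,0],"fingers":0.3},{"dp":[0.0611,-0.0368,0],"delta_rot":[0,0,0],"fingers":0.3},{"dp":[0.0611,-0.0368,0],"delta_rot":[0,0,0],"fingers":0.3},{"dp":[0.0611,-0.0368,0],"delta_rot":[0,0,0],"fingers":0.3}]'
python3 -m crank '[{"dp":[0,0,0.01],"delta_rot":[0,0,-0.0194],"fingers":0.3},{"dp":[0,0,0.01],"delta_rot":[0,0,-0.0194],"fingers":0.3},{"dp":[0,0,0.01],"delta_rot":[0,0,-0.0194],"fingers":0.3},{"dp":[0,0,0.01],"delta_rot":[0,0,-0.0194],"fingers":0.3},{"dp":[0,0,0.01],"delta_rot":[0,0,-0.0194],"fingers":0.3},{"dp":[0,0,0.01],"delta_rot":[0,0,-0.0194],"fingers":0.3},{"dp":[0,0,0.01],"delta_rot":[0,0,-0.0194],"fingers":0.3},{"dp":[0,0,0.01],"delta_rot":[0,0,-0.0194],"fingers":0.3},{"dp":[0,0,0.01],"delta_rot":[0,0,-0.0194],"fingers":0.3},{"dp":[0,0,0.01],"delta_rot":[0,0,-0.0194],"fingers":0.3},{"dp":[0,0,0],"delta_rot":[0,0,-0.0194],"fingers":0.3},{"dp":[0,0,0],"delta_rot":[0,0,-0.0194],"fingers":0.3}]'
python3 -m crank '[{"dp":[0,0,0.01],"delta_rot":[0,0,-0.0194],"fingers":0.3},{"dp":[0,0,0.01],"delta_rot":[0,0,-0.0194],"fingers":0.3},{"dp":[0,0,0.01],"delta_rot":[0,0,-0.0194],"fingers":0.3},{"dp":[0,0,0.01],"delta_rot":[0,0,-0.0194],"fingers":0.3},{"dp":[0,0,0.01],"delta_rot":[0,0,-0.0194],"fingers":0.3},{"dp":[0,0,0],"delta_rot":[0,0,0],"fingers":0.3},{"dp":[0,0,0],"delta_rot":[0,0,0],"fingers":0.3},{"dp":[0,0,0],"delta_rot":[0,0,0],"fingers":0.3}]'
cat >> h.py <<'E'
def tool():
    s=manip.sense();r=R.from_quat(s['tool_rot']).as_matrix();return s,np.array(s['tcp_pos']),r
def go(target):
    s,p,r=tool();print('dp total (norm)',(r.T@(np.array(target)-p)/0.5).round(4))
E
python3 - <<'E'
from h import *
s,p,r=tool();print(p,np.degrees(np.arctan2(r[1,1],r[0,1])),r[:,2],s['q'],s['finger_gap'],s['force'])
go([.4607,-.2920,.16])
c,pp,d=snap('wrist','w1')
E
```

```text
t: 1.1
tcp_pos: [0.4616, -0.2907, 0.3036]
tool_rot: [0.991, 0.134, -0.0, -0.0]
force: [-0.1, -0.8, 0.0]
finger_gap: 0.65
gripper_force: 0.0
t: 2.1
tcp_pos: [0.4604, -0.292, 0.2531]
tool_rot: [0.646, 0.764, 0.0, -0.001]
force: [-0.3, 0.8, 0.0]
finger_gap: 0.65
gripper_force: 0.0
t: 2.77
tcp_pos: [0.4608, -0.2923, 0.2289]
tool_rot: [0.391, 0.92, 0.0, -0.0]
force: [-0.8, -0.0, 0.5]
finger_gap: 0.651
gripper_force: 0.0
[ 0.4608336  -0.29232188  0.22894311] 43.982559899997725 [-4.31133520e-05  4.76898770e-05 -9.99999998e-01] [-7.70111237e-01  5.24656326e-01  1.70519125e+00  5.33410508e-06
  9.11809232e-01 -1.53775499e+00] 0.6505889099853049 [-0.82692878 -0.0348078   0.47237032]
dp total (norm) [0.0006 0.0003 0.1379]
```

View pics/w1.png

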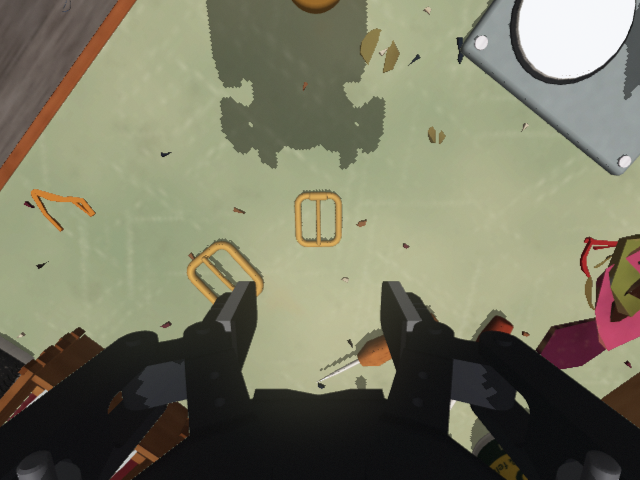

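The wrist view shows the buckle at about (318,219), square to the fingers. The larger look-alike sits to the left at about (225,270), clear of where the left finger will come down. I'll check the position using the wrist calibration.

```bash
python3 - <<'E'
from h import *
c=manip.camera_model('wrist');d=np.load('pics/w1.npz')['d']
for uv in[(318.5,219),(295,219),(342,219),(318.5,191),(318.5,247)]: print(world(c,d,*uv,.006))
E
python3 -m crank '[{"dp":[0,0,0.05],"delta_rot":[0,0,0],"fingers":0.3},{"dp":[0,0,0.05],"delta_rot":[0,0,0],"fingers":0.3},{"dp":[0,0,0.05],"delta_rot":[0,0,0],"fingers":0.3},{"dp":[0,0,0.05],"delta_rot":[0,0,0],"fingers":0.3},{"dp":[0,0,0.04],"delta_rot":[0,0,0],"fingers":0.3},{"dp":[0,0,0.02],"delta_rot":[0,0,0],"fingers":0.3},{"dp":[0,0,0],"delta_rot":[0,0,0],"fingers":0.3},{"dp":[0,0,0],"delta_rot":[0,0,0],"fingers":0.3}]'
```

```text
[ 0.45992417 -0.29065068  0.006     ]
[ 0.44493429 -0.3050998   0.006     ]
[ 0.474914  -0.2762016  0.006    ]
[ 0.44269355 -0.27278106  0.006     ]
[ 0.47795464 -0.30934982  0.006     ]
t: 3.48
tcp_pos: [0.461, -0.2925, 0.099]
tool_rot: [0.39, 0.921, 0.0, -0.0]
force: [0.7, -0.7, 0.0]
finger_gap: 0.653
gripper_force: 0.0
```

```bash
python3 -m crank '[{"dp":[0,0,0.02],"delta_rot":[0,0,0],"fingers":0.3},{"dp":[0,0,0.02],"delta_rot":[0,0,0],"fingers":0.3},{"dp":[0,0,0.006],"delta_rot":[0,0,0],"fingers":0.3},{"dp":[0,0,0],"delta_rot":[0,0,0],"fingers":0.3}]'
for i in 1 2 3; do python3 -m crank '[{"dp":[0,0,0.002],"delta_rot":[0,0,0],"fingers":0.3},{"dp":[0,0,0.002],"delta_rot":[0,0,0],"fingers":0.3},{"dp":[0,0,0],"delta_rot":[0,0,0],"fingers":0.3}]' | egrep 'tcp|force'; done
```

```text
t: 3.82
tcp_pos: [0.4605, -0.292, 0.0753]
tool_rot: [0.39, 0.921, 0.0, -0.001]
force: [-0.1, 0.4, -0.4]
finger_gap: 0.645
gripper_force: 0.0
tcp_pos: [0.4609, -0.2924, 0.074]
force: [0.3, 0.1, -0.3]
gripper_force: 0.0
tcp_pos: [0.4608, -0.2923, 0.0719]
force: [-0.4, 0.8, -0.0]
gripper_force: 0.0
tcp_pos: [0.4607, -0.2922, 0.0697]
force: [0.5, -0.3, -0.8]
gripper_force: 0.0
```

```bash
for i in 1 2 3; do python3 -m crank '[{"dp":[0,0,0.002],"delta_rot":[0,0,0],"fingers":0.3},{"dp":[0,0,0],"delta_rot":[0,0,0],"fingers":0.3},{"dp":[0,0,0],"delta_rot":[0,0,0],"fingers":0.3}]' | egrep 'tcp|^force'; done
```

```text
tcp_pos: [0.4608, -0.2923, 0.0688]
force: [0.4, 0.3, 0.6]
tcp_pos: [0.4608, -0.2923, 0.0686]
force: [-1.3, 0.5, 4.6]
tcp_pos: [0.4608, -0.2923, 0.0685]
force: [-1.6, 1.1, 12.1]
```

```bash
python3 -m crank '[{"dp":[0,0,-0.01],"delta_rot":[0,0,0],"fingers":0.3},{"dp":[0,0,0],"delta_rot":[0,0,0],"fingers":0.3},{"dp":[0,0,0],"delta_rot":[0,0,0],"fingers":-0.1},{"dp":[0,0,0],"delta_rot":[0,0,0],"fingers":-0.3},{"dp":[0,0,0],"delta_rot":[0,0,0],"fingers":-0.3},{"dp":[0,0,0],"delta_rot":[0,0,0],"fingers":-0.3},{"dp":[0,0,0],"delta_rot":[0,0,0],"fingers":-0.3},{"dp":[0,0,0],"delta_rot":[0,0,0],"fingers":-0.3}]' 30
python3 -m crank '[{"dp":[0,0,-0.01],"delta_rot":[0,0,0],"fingers":-0.3},{"dp":[0,0,-0.04],"delta_rot":[0,0,0],"fingers":-0.3},{"dp":[0,0,-0.06],"delta_rot":[0,0,0],"fingers":-0.3},{"dp":[0,0,-0.06],"delta_rot":[0,0,0],"fingers":-0.3},{"dp":[0,0,-0.03],"delta_rot":[0,0,0],"fingers":-0.3},{"dp":[0,0,0],"delta_rot":[0,0,0],"fingers":-0.3},{"dp":[0,0,0],"delta_rot":[0,0,0],"fingers":-0.3}]'
python3 - <<'E'
from h import *
s,p,r=tool();go([.4874,-.0500,p[2]]);snap('wrist','w2')
E
```

```text
t: 5.98
tcp_pos: [0.461, -0.2924, 0.0722]
tool_rot: [0.39, 0.921, -0.0, 0.0]
force: [0.1, 0.6, 5.8]
finger_gap: 0.47
gripper_force: 29.7
t: 6.57
tcp_pos: [0.4609, -0.2924, 0.1724]
tool_rot: [0.39, 0.921, -0.0, 0.001]
force: [0.9, -0.2, -1.5]
finger_gap: 0.468
gripper_force: 30.5
dp total (norm) [ 0.3112  0.3756 -0.0005]
```

View pics/w2.png

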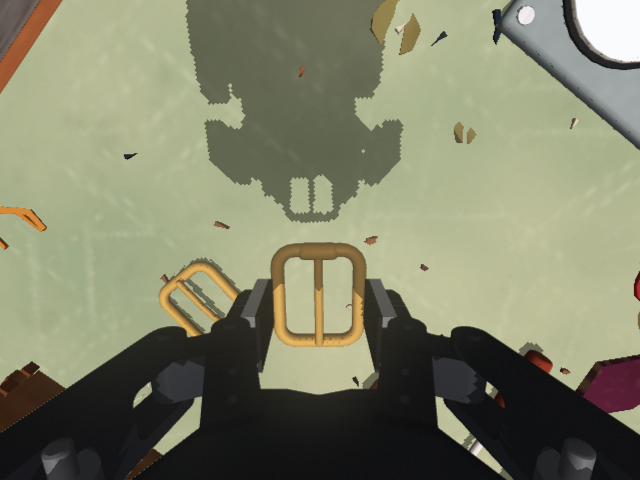

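The buckle is held square between the pads, centred at about (319,296) in the wrist view. I'm carrying it over the pad.

```bash
python3 -m crank '[{"dp":[0.0155,0.019,0],"delta_rot":[0,0,0],"fingers":-0.3},{"dp":[0.031,0.0376,0],"delta_rot":[0,0,0],"fingers":-0.3},{"dp":[0.031,0.0376,0],"delta_rot":[0,0,0],"fingers":-0.3},{"dp":[0.031,0.0376,0],"delta_rot":[0,0,0],"fingers":-0.3},{"dp":[0.031,0.0376,0],"delta_rot":[0,0,0],"fingers":-0.3},{"dp":[0.031,0.0376,0],"delta_rot":[0,0,0],"fingers":-0.3},{"dp":[0.031,0.0376,0],"delta_rot":[0,0,0],"fingers":-0.3},{"dp":[0.031,0.0376,0],"delta_rot":[0,0,0],"fingers":-0.3},{"dp":[0.031,0.0376,0],"delta_rot":[0,0,0],"fingers":-0.3},{"dp":[0.031,0.0376,0],"delta_rot":[0,0,0],"fingers":-0.3}]'
python3 -m crank '[{"dp":[0.0145,0.018,0],"delta_rot":[0,0,0],"fingers":-0.3},{"dp":[0,0,0],"delta_rot":[0,0,0],"fingers":-0.3},{"dp":[0,0,0],"delta_rot":[0,0,0],"fingers":-0.3}]'
python3 - <<'E'
from h import *
s,p,r=tool();go([.4874+.0007,-.0500-.0007,.092]);c,pp,d=snap('side','s2')
cv2.imwrite('pics/s2c.png',cv2.resize(pp[60:320,220:480],None,fx=2.2,fy=2.2)[:,:,::-1])
E
```

```text
t: 7.45
tcp_pos: [0.4852, -0.0599, 0.1703]
tool_rot: [0.39, 0.921, 0.0, -0.002]
force: [0.7, 0.7, -0.3]
finger_gap: 0.471
gripper_force: 30.5
t: 7.7
tcp_pos: [0.4876, -0.0502, 0.1712]
tool_rot: [0.389, 0.921, -0.0, -0.001]
force: [-0.1, 0.2, -0.0]
finger_gap: 0.472
gripper_force: 30.5
dp total (norm) [-0.0016  0.0002  0.1584]
```

View pics/s2c.png

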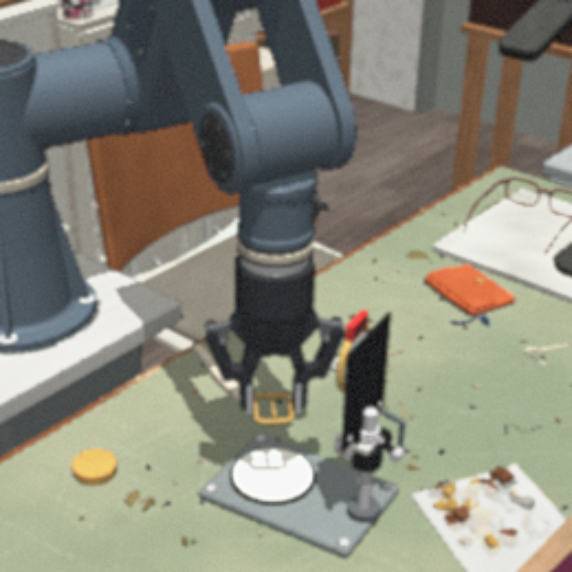

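The buckle is held over the pad, and the wrist column and joint housing have clear space beside the parked lens. I'm lowering it now.

```bash
python3 -m crank '[{"dp":[-0.0016,0,0.02],"delta_rot":[0,0,0],"fingers":-0.3},{"dp":[0,0,0.03],"delta_rot":[0,0,0],"fingers":-0.3},{"dp":[0,0,0.03],"delta_rot":[0,0,0],"fingers":-0.3},{"dp":[0,0,0.03],"delta_rot":[0,0,0],"fingers":-0.3},{"dp":[0,0,0.03],"delta_rot":[0,0,0],"fingers":-0.3},{"dp":[0,0,0.014],"delta_rot":[0,0,0],"fingers":-0.3},{"dp":[0,0,0],"delta_rot":[0,0,0],"fingers":-0.3},{"dp":[0,0,0],"delta_rot":[0,0,0],"fingers":-0.3}]'
for i in 1 2; do python3 -m crank '[{"dp":[0,0,0.001],"delta_rot":[0,0,0],"fingers":-0.3},{"dp":[0,0,0],"delta_rot":[0,0,0],"fingers":-0.3},{"dp":[0,0,0],"delta_rot":[0,0,0],"fingers":-0.3}]' | egrep 'tcp|^force'; done
```

```text
t: 8.42
tcp_pos: [0.4883, -0.052, 0.0944]
tool_rot: [0.39, 0.921, -0.0, -0.001]
force: [0.6, -0.1, -0.6]
finger_gap: 0.469
gripper_force: 30.5
tcp_pos: [0.4889, -0.0515, 0.0951]
force: [0.3, 0.9, -1.0]
tcp_pos: [0.4886, -0.0512, 0.0942]
force: [-0.3, -0.2, -0.9]
```

```bash
for i in 1 2 3 4; do python3 -m crank '[{"dp":[0,0,0.002],"delta_rot":[0,0,0],"fingers":-0.3},{"dp":[0,0,0],"delta_rot":[0,0,0],"fingers":-0.3},{"dp":[0,0,0],"delta_rot":[0,0,0],"fingers":-0.3}]' | egrep 'tcp|^force'; done
```

```text
tcp_pos: [0.4885, -0.0512, 0.0929]
force: [0.4, -0.2, -0.3]
tcp_pos: [0.4885, -0.0513, 0.0918]
force: [-0.2, -0.5, -0.5]
tcp_pos: [0.4885, -0.0513, 0.0908]
force: [0.3, -0.2, -1.0]
tcp_pos: [0.4886, -0.0513, 0.0902]
force: [-0.0, -0.2, 3.6]
```

```bash
python3 -m crank '[{"dp":[0,0,0],"delta_rot":[0,0,0],"fingers":0.0},{"dp":[0,0,0],"delta_rot":[0,0,0],"fingers":0.1},{"dp":[0,0,0],"delta_rot":[0,0,0],"fingers":0.2},{"dp":[0,0,0],"delta_rot":[0,0,0],"fingers":0.3},{"dp":[0,0,0],"delta_rot":[0,0,0],"fingers":0.4},{"dp":[0,0,0],"delta_rot":[0,0,0],"fingers":0.4},{"dp":[0,0,0],"delta_rot":[0,0,0],"fingers":0.4},{"dp":[0,0,-0.02],"delta_rot":[0,0,0],"fingers":0.4},{"dp":[0,0,-0.05],"delta_rot":[0,0,0],"fingers":0.4},{"dp":[0,0,-0.07],"delta_rot":[0,0,0],"fingers":0.4},{"dp":[0,0,-0.07],"delta_rot":[0,0,0],"fingers":0.4},{"dp":[0,0,-0.07],"delta_rot":[0,0,0],"fingers":0.4}]'
python3 -m crank '[{"dp":[0,0,-0.07],"delta_rot":[0,0,0],"fingers":-1},{"dp":[0,0,-0.07],"delta_rot":[0,0,0],"fingers":-1},{"dp":[0,0,-0.07],"delta_rot":[0,0,0],"fingers":-1},{"dp":[0,0,-0.04],"delta_rot":[0,0,0],"fingers":-1},{"dp":[0,0,0],"delta_rot":[0,0,0],"fingers":-1},{"dp":[0,0,0],"delta_rot":[0,0,0],"fingers":-1},{"dp":[0,0,0],"delta_rot":[0,0,0],"fingers":-1}]'
python3 - <<'E'
from h import *
c,p,d=snap('wrist','w3')
z=np.load('pics/w3.npz')
hsv=cv2.cvtColor(p,cv2.COLOR_RGB2HSV)
m=((hsv[...,0]<26)&(hsv[...,0]>8)&(hsv[...,1]>110)&(p[...,0]>90)).astype(np.uint8)
n,l,s,ce=cv2.connectedComponentsWithStats(m)
for i in range(1,n):
    if s[i,4]>150:
        vv,uu=np.nonzero(l==i);P=np.array([world(c,d,a,b,.024)for a,b in zip(uu,vv)])*1000
        print(s[i],cv2.minAreaRect(P[:,:2].astype(np.float32)),np.median([world(c,d,a,b)[2] for a,b in zip(uu,vv)]))
print(tool()[1])
E
```

```text
t: 10.92
tcp_pos: [0.4879, -0.0511, 0.2318]
tool_rot: [0.39, 0.921, -0.0, -0.0]
force: [0.5, 0.7, 0.3]
finger_gap: 0.7
gripper_force: 0.0
t: 11.5
tcp_pos: [0.4875, -0.0509, 0.3544]
tool_rot: [0.39, 0.921, -0.0, -0.001]
force: [0.3, 0.3, -0.4]
finger_gap: 0.002
gripper_force: 0.0
[   0   10  185  248 2857] ((246.59889221191406, -191.53041076660156), (372.160400390625, 9.807882308959961), 89.98184967041016) -0.0007194090028297406
[ 141  154   42   41 1337] ((332.9006652832031, -155.9202880859375), (47.587947845458984, 46.314517974853516), 68.5975570678711) 0.01584374622799134
[302 181  34  40 466] ((487.30889892578125, -50.285953521728516), (39.330753326416016, 47.062904357910156), 44.8177375793457) 0.024749690629331522
[506 214  20  19 232] ((681.134521484375, 97.4861831665039), (17.582321166992188, 25.807525634765625), 84.66704559326172) 0.03242753195411574
[455 222  18  22 196] ((640.61328125, 42.53570556640625), (24.712421417236328, 17.958057403564453), 5.383272647857666) 0.026888896920837013
[449 244  18  18 180] ((654.8359985351562, 25.522357940673828), (23.834308624267578, 16.793048858642578), 5.757041931152344) 0.02529540902536001
[378 248  52  77 680] ((632.0252075195312, -64.10601806640625), (53.55091857910156, 94.09339141845703), 12.997394561767578) 0.1282817890986206
[437 267  14  38 317] ((678.6879272460938, -17.17041778564453), (15.997681617736816, 51.59139633178711), 46.334861755371094) 0.21410878758574217
[  0 292  37  16 179] ((296.32659912109375, -410.32415771484375), (46.26731491088867, 13.415204048156738), 22.30366325378418) 0.003093790867338353
[ 98 323  52  46 812] ((433.3856201171875, -374.24078369140625), (52.789947509765625, 67.05484771728516), 82.49822998046875) 0.007915527177674964
[566 348  74  56 648] ((942.2249755859375, 47.85095977783203), (117.37926483154297, 12.82406234741211), 89.93435668945312) 0.09455872854506867
[ 0.48743102 -0.0509231   0.35374335]
```

View pics/w3.png

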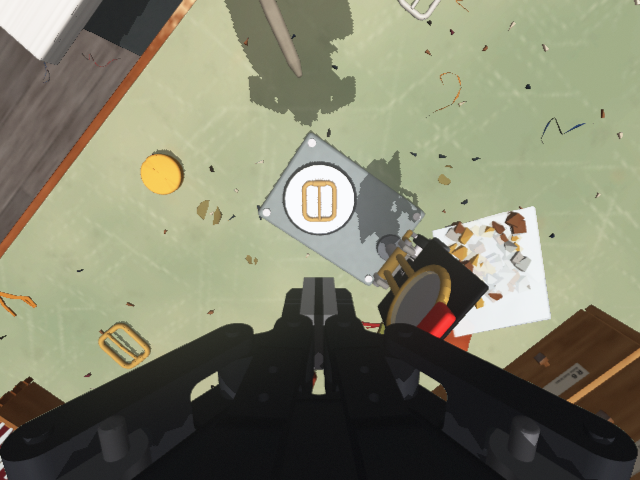

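The buckle lies flat and centred on the pad, at about (319,201) in the wrist view, and the lens is still parked with its tab near (436,320). Before going behind it, I'll sharpen the tab and guard heights and turn the tool to line up with the stand.

```bash
python3 - <<'E'
from h import *
c=manip.camera_model('wrist');z=np.load('pics/w3.npz');p,d=z['p'],z['d']
O=np.array([.514,-.0453,0]);a=.175;M=np.array([[np.cos(a),np.sin(a),0],[-np.sin(a),np.cos(a),0],[0,0,1]])
def rep(c,p,d,box,f,t):
    u0,v0,u1,v1=box;P=np.array([M@(world(c,d,u,v)-O) for v in range(v0,v1) for u in range(u0,u1) if f(p[v,u].astype(int)) and 0.1<d[v,u]])
    P=P[(P[:,0]>.03)&(P[:,0]<.1)&(abs(P[:,1])<.06)];print(t,len(P),np.percentile(P,[5,50,95],axis=0).round(4).tolist(),P[:,2].max())
red=lambda x:x[0]>120 and x[1]<60 and x[2]<60
blk=lambda x:x.max()<40
rep(c,p,d,(405,295,465,345),red,'tab w');rep(c,p,d,(400,230,490,335),blk,'guard w')
z=np.load('pics/top.npz');ct=manip.camera_model('top')
rep(ct,z['p'],z['d'],(272,188,325,225),red,'tab t');rep(ct,z['p'],z['d'],(272,188,325,225),blk,'guard t')
z=np.load('pics/side.npz');ct=manip.camera_model('side')
rep(ct,z['p'],z['d'],(370,195,400,275),red,'tab s');rep(ct,z['p'],z['d'],(370,195,400,275),blk,'guard s')
E
python3 -m crank '[{"dp":[0,0,0],"delta_rot":[0,0,0.0189],"fingers":-1},{"dp":[0,0,0],"delta_rot":[0,0,0.0189],"fingers":-1},{"dp":[0,0,0],"delta_rot":[0,0,0.0189],"fingers":-1},{"dp":[0,0,0],"delta_rot":[0,0,0.0189],"fingers":-1},{"dp":[0,0,0],"delta_rot":[0,0,0.0189],"fingers":-1},{"dp":[0,0,0],"delta_rot":[0,0,0],"fingers":-1},{"dp":[0,0,0],"delta_rot":[0,0,0],"fingers":-1}]'
python3 -c "
from h import *
go([.6174,-.027,.354])"
```

```text
tab w 200 [[0.0563, 0.0006, 0.2354], [0.0578, 0.009, 0.2371], [0.0634, 0.0166, 0.2383]] 0.2391423453961727
guard w 1558 [[0.0705, 0.0134, 0.125], [0.0712, 0.0299, 0.2059], [0.0719, 0.0408, 0.2246]] 0.2267711208678754
tab t 83 [[0.0568, -0.0147, 0.212], [0.0601, -0.001, 0.2368], [0.0707, 0.0137, 0.2395]] 0.24103797188794396
guard t 344 [[0.0702, -0.0402, 0.1256], [0.071, -0.0017, 0.2098], [0.0735, 0.0395, 0.2265]] 0.22764666161736358
tab s 21 [[0.0615, -0.0191, 0.227], [0.0636, -0.0145, 0.2324], [0.0646, 0.0013, 0.2362]] 0.236555102929629
guard s 630 [[0.0737, -0.0378, 0.0883], [0.0748, -0.0086, 0.1747], [0.0881, 0.0309, 0.2195]] 0.22448919318182015
t: 12.13
tcp_pos: [0.4879, -0.0511, 0.3535]
tool_rot: [0.641, 0.768, -0.001, -0.002]
force: [0.1, 1.0, 0.0]
finger_gap: -0.002
gripper_force: 0.0
dp total (norm) [ 0.0013  0.2634 -0.0018]
```

```bash
python3 -m crank '[{"dp":[0,0.045,0],"delta_rot":[0,0,0],"fingers":-1},{"dp":[0,0.06,0],"delta_rot":[0,0,0],"fingers":-1},{"dp":[0,0.06,0],"delta_rot":[0,0,0],"fingers":-1},{"dp":[0,0.06,0],"delta_rot":[0,0,0],"fingers":-1},{"dp":[0,0.0384,0],"delta_rot":[0,0,0],"fingers":-1},{"dp":[0,0,0.03],"delta_rot":[0,0,0],"fingers":-1},{"dp":[0,0,0.04],"delta_rot":[0,0,0],"fingers":-1},{"dp":[0,0,0.026],"delta_rot":[0,0,0],"fingers":-1},{"dp":[0,0,0],"delta_rot":[0,0,0],"fingers":-1},{"dp":[0,0,0],"delta_rot":[0,0,0],"fingers":-1},{"dp":[0,0,0],"delta_rot":[0,0,0],"fingers":-1}]'
cat >> h.py <<'E'
def st():
    s,p,r=tool();a=.175;M=np.array([[np.cos(a),np.sin(a),0],[-np.sin(a),np.cos(a),0],[0,0,1]])
    q=M@(p-np.array([.514,-.0453,0]));f=M@np.array(s['force']);print('stand xyz mm',(q*1000).round(1),'F',f.round(1),'y axis',(M@r[:,1]).round(3),'t',round(s['t'],2))
E
python3 -c "
from h import *
st()"
```

```text
t: 13.05
tcp_pos: [0.6185, -0.0283, 0.3073]
tool_rot: [0.642, 0.767, 0.0, 0.0]
force: [0.3, 0.8, -0.8]
finger_gap: -0.003
gripper_force: 0.0
stand xyz mm [105.9  -1.4 307.3] F [ 0.4  0.7 -0.8] y axis [1.    0.002 0.001] t 13.05
```

```bash
python3 -m crank '[{"dp":[0,-0.012,0.0045],"delta_rot":[0,0,0],"fingers":-1},{"dp":[0,-0.012,0],"delta_rot":[0,0,0],"fingers":-1},{"dp":[0,-0.006,0],"delta_rot":[0,0,0],"fingers":-1},{"dp":[0,0,0],"delta_rot":[0,0,0],"fingers":-1},{"dp":[0,0,0],"delta_rot":[0,0,0],"fingers":-1}]' >/dev/null; python3 -c "
from h import *
st()"
for i in 1 2 3 4; do python3 -m crank '[{"dp":[0,-0.002,0],"delta_rot":[0,0,0],"fingers":-1},{"dp":[0,-0.002,0],"delta_rot":[0,0,0],"fingers":-1},{"dp":[0,0,0],"delta_rot":[0,0,0],"fingers":-1},{"dp":[0,0,0],"delta_rot":[0,0,0],"fingers":-1}]' >/dev/null; python3 -c "
from h import *
st()"; done
```

```text
stand xyz mm [ 90.3  -1.4 305.3] F [0.4 1.4 0.3] y axis [1.    0.001 0.001] t 13.47
stand xyz mm [ 88.6  -1.3 304.7] F [0.2 0.  0.4] y axis [1.    0.001 0.   ] t 13.8
stand xyz mm [ 86.5  -1.3 304.7] F [-0.2  0.7 -0.4] y axis [ 1.     0.001 -0.   ] t 14.13
stand xyz mm [ 84.5  -1.3 304.7] F [ 0.4 -0.6  0.3] y axis [ 1.     0.001 -0.   ] t 14.47
stand xyz mm [ 82.5  -1.3 304.7] F [-0.5  0.  -0.3] y axis [ 1.     0.001 -0.   ] t 14.8
```

```bash
for i in 1 2 3 4 5 6; do python3 -m crank '[{"dp":[0,-0.002,0],"delta_rot":[0,0,0],"fingers":-1},{"dp":[0,-0.002,0],"delta_rot":[0,0,0],"fingers":-1},{"dp":[0,0,0],"delta_rot":[0,0,0],"fingers":-1},{"dp":[0,0,0],"delta_rot":[0,0,0],"fingers":-1}]' >/dev/null; python3 -c "
from h import *
st()"; done
```

```text
stand xyz mm [ 80.5  -1.3 304.7] F [-0.4 -1.   0.2] y axis [ 1.     0.001 -0.   ] t 15.13
stand xyz mm [ 78.5  -1.3 304.7] F [ 0.1 -0.4 -0.1] y axis [ 1.     0.001 -0.   ] t 15.47
stand xyz mm [ 76.5  -1.3 304.7] F [-1.1  0.4 -0.3] y axis [ 1.     0.001 -0.   ] t 15.8
stand xyz mm [ 74.5  -1.3 304.7] F [-0.9  0.8 -0.1] y axis [ 1.     0.001 -0.   ] t 16.13
stand xyz mm [ 72.5  -1.3 304.7] F [ 0.8 -0.6 -0.8] y axis [ 1.     0.001 -0.   ] t 16.47
stand xyz mm [ 70.5  -1.3 304.7] F [ 1.3 -0.3 -0.5] y axis [1.    0.001 0.   ] t 16.8
```

```bash
for i in 1 2 3 4; do python3 -m crank '[{"dp":[0,-0.002,0],"delta_rot":[0,0,0],"fingers":-1},{"dp":[0,-0.002,0],"delta_rot":[0,0,0],"fingers":-1},{"dp":[0,0,0],"delta_rot":[0,0,0],"fingers":-1},{"dp":[0,0,0],"delta_rot":[0,0,0],"fingers":-1}]' >/dev/null; python3 -c "
from h import *
st()"; done; python3 - <<'E'
from h import *
c,p,d=snap('side','s3')
cv2.imwrite('pics/s3c.png',cv2.resize(p[170:270,330:430],None,fx=6,fy=6,interpolation=cv2.INTER_CUBIC)[:,:,::-1])
E
```

```text
stand xyz mm [ 69.2  -1.4 304.8] F [ 2.4  1.  -1. ] y axis [1.    0.001 0.002] t 17.13
stand xyz mm [ 66.6  -1.4 304.8] F [ 3.5  0.3 -0.3] y axis [1.    0.001 0.   ] t 17.47
stand xyz mm [ 64.5  -1.4 304.8] F [ 2.5  1.2 -0.7] y axis [1.    0.001 0.   ] t 17.8
stand xyz mm [ 62.5  -1.3 304.7] F [3.  0.8 0.9] y axis [1.    0.001 0.   ] t 18.13
```

View pics/s3c.png

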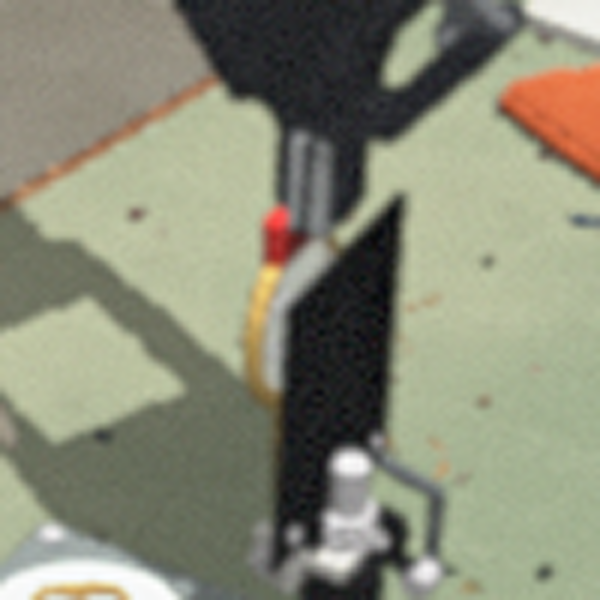

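The finger is behind the tab, which has come forward about 8 mm at about 3 N. That agrees with the hinge being near z = 106 mm. I'll follow the arc, checking the force along the way.

```bash
python3 -m crank '[{"dp":[0,-0.0056,0.0008],"delta_rot":[0,0,0],"fingers":-1},{"dp":[0,-0.0056,0.0008],"delta_rot":[0,0,0],"fingers":-1},{"dp":[0,-0.0056,0.0008],"delta_rot":[0,0,0],"fingers":-1},{"dp":[0,-0.0056,0.0008],"delta_rot":[0,0,0],"fingers":-1},{"dp":[0,-0.0056,0.0008],"delta_rot":[0,0,0],"fingers":-1},{"dp":[0,-0.0056,0.0008],"delta_rot":[0,0,0],"fingers":-1},{"dp":[0,-0.0061,0.0014],"delta_rot":[0,0,0],"fingers":-1},{"dp":[0,-0.0061,0.0014],"delta_rot":[0,0,0],"fingers":-1},{"dp":[0,-0.0061,0.0014],"delta_rot":[0,0,0],"fingers":-1},{"dp":[0,-0.0061,0.0014],"delta_rot":[0,0,0],"fingers":-1},{"dp":[0,0,0],"delta_rot":[0,0,0],"fingers":-1},{"dp":[0,0,0],"delta_rot":[0,0,0],"fingers":-1}]'; python3 -c "
from h import *
st()"
```

```text
t: 19.18
tcp_pos: [0.5469, -0.0408, 0.2993]
tool_rot: [0.642, 0.767, -0.0, -0.0]
force: [0.9, 1.6, 2.4]
finger_gap: -0.002
gripper_force: 1.1
stand xyz mm [ 33.1  -1.3 299.3] F [1.2 1.4 2.4] y axis [ 1.     0.001 -0.001] t 19.18
```

```bash
python3 -m crank '[{"dp":[0,-0.006,0.002],"delta_rot":[0,0,0],"fingers":-1},{"dp":[0,-0.006,0.002],"delta_rot":[0,0,0],"fingers":-1},{"dp":[0,-0.006,0.002],"delta_rot":[0,0,0],"fingers":-1},{"dp":[0,-0.006,0.002],"delta_rot":[0,0,0],"fingers":-1},{"dp":[0,-0.0057,0.0026],"delta_rot":[0,0,0],"fingers":-1},{"dp":[0,-0.0057,0.0026],"delta_rot":[0,0,0],"fingers":-1},{"dp":[0,-0.0057,0.0026],"delta_rot":[0,0,0],"fingers":-1},{"dp":[0,-0.0057,0.0026],"delta_rot":[0,0,0],"fingers":-1},{"dp":[0,0,0],"delta_rot":[0,0,0],"fingers":-1},{"dp":[0,0,0],"delta_rot":[0,0,0],"fingers":-1}]' >/dev/null; python3 -c "
from h import *
st()"
python3 -m crank '[{"dp":[0,-0.0054,0.003],"delta_rot":[0,0,0],"fingers":-1},{"dp":[0,-0.0054,0.003],"delta_rot":[0,0,0],"fingers":-1},{"dp":[0,-0.0054,0.003],"delta_rot":[0,0,0],"fingers":-1},{"dp":[0,-0.0054,0.003],"delta_rot":[0,0,0],"fingers":-1},{"dp":[0,-0.005,0.0037],"delta_rot":[0,0,0],"fingers":-1},{"dp":[0,-0.005,0.0037],"delta_rot":[0,0,0],"fingers":-1},{"dp":[0,-0.005,0.0037],"delta_rot":[0,0,0],"fingers":-1},{"dp":[0,-0.005,0.0037],"delta_rot":[0,0,0],"fingers":-1},{"dp":[0,0,0],"delta_rot":[0,0,0],"fingers":-1},{"dp":[0,0,0],"delta_rot":[0,0,0],"fingers":-1}]' >/dev/null; python3 -c "
from h import *
st()"
```

```text
stand xyz mm [  9.7  -1.4 290. ] F [1.2 0.1 1.7] y axis [ 1.     0.001 -0.001] t 20.02
stand xyz mm [-11.1  -1.3 276.6] F [ 0.  -0.3 -0.1] y axis [ 1.     0.001 -0.001] t 20.85
```

```bash
python3 -m crank '[{"dp":[0,-0.0049,0.004],"delta_rot":[0,0,0],"fingers":-1},{"dp":[0,-0.0049,0.004],"delta_rot":[0,0,0],"fingers":-1},{"dp":[0,-0.0046,0.0042],"delta_rot":[0,0,0],"fingers":-1},{"dp":[0,-0.0046,0.0042],"delta_rot":[0,0,0],"fingers":-1},{"dp":[0,0,0],"delta_rot":[0,0,0],"fingers":-1},{"dp":[0,0,0],"delta_rot":[0,0,0],"fingers":-1},{"dp":[0,0,0],"delta_rot":[0,0,0],"fingers":-1},{"dp":[0,0,0],"delta_rot":[0,0,0],"fingers":-1},{"dp":[0,0,0],"delta_rot":[0,0,0],"fingers":-1},{"dp":[0,0,0],"delta_rot":[0,0,0],"fingers":-1},{"dp":[0,0,0],"delta_rot":[0,0,0],"fingers":-1},{"dp":[0,0,0],"delta_rot":[0,0,0],"fingers":-1}]' >/dev/null; python3 - <<'E'
from h import *
st(); c,p,d=snap('side','s4')
cv2.imwrite('pics/s4c.png',cv2.resize(p[150:310,290:450],None,fx=3.7,fy=3.7,interpolation=cv2.INTER_CUBIC)[:,:,::-1])
E
```

```text
stand xyz mm [-20.1  -1.5 268.7] F [ 0.4 -0.2  0.3] y axis [1.    0.002 0.   ] t 21.85
```

View pics/s4c.png

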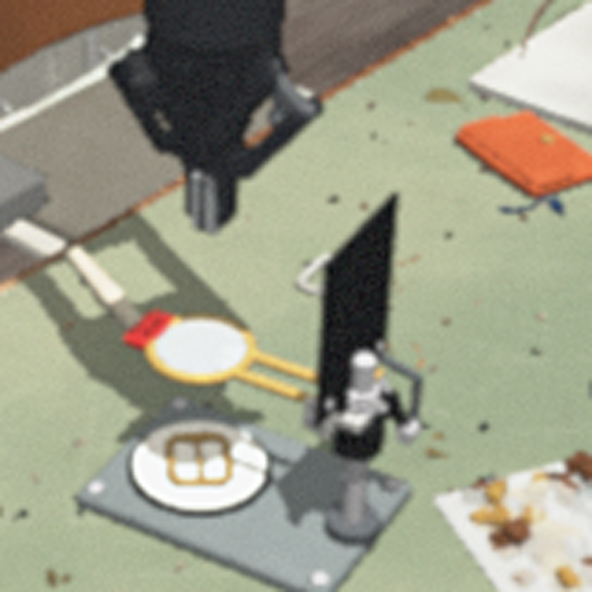

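The lens has sprung down level over the pad, the buckle is still on it, and the gripper is clear above. I'll back up a little, let things settle and check the lens angle.

```bash
python3 -m crank '[{"dp":[0,0,-0.04],"delta_rot":[0,0,0],"fingers":-1},{"dp":[0,0,-0.06],"delta_rot":[0,0,0],"fingers":-1},{"dp":[0,0,-0.04],"delta_rot":[0,0,0],"fingers":-1},{"dp":[0,0,0],"delta_rot":[0,0,0],"fingers":-1},{"dp":[0,0,0],"delta_rot":[0,0,0],"fingers":-1},{"dp":[0,0,0],"delta_rot":[0,0,0],"fingers":-1},{"dp":[0,0,0],"delta_rot":[0,0,0],"fingers":-1},{"dp":[0,0,0],"delta_rot":[0,0,0],"fingers":-1},{"dp":[0,0,0],"delta_rot":[0,0,0],"fingers":-1},{"dp":[0,0,0],"delta_rot":[0,0,0],"fingers":-1}]' >/dev/null; python3 - <<'E'
from h import *
st(); c,p,d=snap('side','s5')
hsv=cv2.cvtColor(p,cv2.COLOR_RGB2HSV)
P=np.array([world(c,d,u,v) for v in range(225,250) for u in range(318,345) if p[v,u,0]>120 and p[v,u,1]<60 and p[v,u,2]<60])
print('tab now',np.median(P,0),len(P))
print(manip.sign_off())
E
```

```text
stand xyz mm [-20.3  -1.4 337.9] F [ 0.3 -0.2  0.2] y axis [ 1.     0.001 -0.001] t 22.73
tab now [ 0.45438102 -0.06144395  0.1095265 ] 7
the job is handed in; nothing more can be done
None
```

I handed the job in at about 23 s: the brass buckle lies flat and centred on the pad, and the lens sprang down level over it by itself. Sensed forces at the loupe stayed within about 4 N, and I never went near the silver buckle; the judge's verdict wasn't shown.

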